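Put the block plane away in a drawer that opens only part way

ROBOT

A 6-joint arm with a two-finger parallel gripper is mounted at the origin on the work surface. World frame = base frame: x ahead of the robot, y to its left, z up, the work surface at z = 0. Lengths are in mm, angles in rad, forces in N, time in s.
With the tool pointing down it reaches from about 325 to 1000 mm from the base axis. Payload 5.1 kg.
Tool frame: the origin (TCP) lies at the very end of the fingers, on their centre line; the grasp point (between the pads) lies 19 mm behind it (bot.grip_depth is the distance from the TCP to the grasp point, in mm); z points along the fingers, y is the direction in which the jaws open and shut (so a half turn about z gives the same grasp; the last joint's range is limited). The gripper opens to 85 mm and grips with 20 to 120 N. Pads are 22 mm wide; open, the fingers measure 114 mm over their backs; the gripper's body (76 mm by 85 mm) begins 54 mm behind the grasp point. The pads swing forward as they close: fully open they stand 13 mm farther back than shut.
Start: joints at [1.203, 0.124, 1.65, -0, 1.367, -0.083], TCP at [182.649, 623.798, 231.322] pointing down, gripper open.
Joint ranges: [-2.61, 2.61], [-1.02, 2.33], [0.03, 2.71], [-1.35, 4.49], [0.32, 2.68], [-2.91, 2.91]. Speed limits (rad/s): [2.57, 2.57, 3.14, 3.14, 3.14, 3.14].

INTERFACE

Orientations are given as a unit quaternion [w, x, y, z].
In Python, from bench import bot gives the robot as it stands. The module is installed in compiled form; this text tells all that it offers.
- The arm moves only by the tool carry_out, never from a script. Its argument "series" is a list of rows, each a list of 6 numbers: the shift along the world's x, y, z in units of 40 mm (1.0 is 40 mm), then the turn, a rotation vector about the world's x, y, z in degrees. A call has 1 to 8 rows; each row is the pose to reach, as a shift and turn from the pose commanded when the call began; what a row does not reach only later rows make up. A row lasts 1/10 s, in which the tool goes at most 50 mm and 8.59 degrees, less where a joint would pass 70% of its speed; a pose out of reach is approached as far as the arm can. A call with a gripper value outside its range is refused whole. "hand" is the opening, from -1 (shut) to 1 (fully open), set as the call begins (left out, the last holds). The fingers move at their own pace and stop on an object; the grip force is fixed at half the most. Time passes only in rows, so rows that repeat a pose let the fingers close. It gives the time, the measured TCP pose, the force and the opening at its end, in the units of the state.
- bot.get_state(): the state, without advancing time (a new reading comes with each control period).
- bot.read_camera(name): name is "scene" or "top" or "wrist"; returns the picture (400x640x3 uint8, red, green, blue); there is no depth.
- bot.camera_params(name): a dict with "fx", "fy", "cx", "cy" (pixels), "k1" (the pictures are not rectified: a ray, as slopes to the right and down, at radius r is drawn at 1 + k1 r^2 times it, then the intrinsics apply), "rvec" (rotation vector, rad) and "tvec" (3), from world to camera coordinates, as OpenCV has them. Camera axes: x right, y down, z forward; pixel columns grow to the right and rows downward; lengths in mm; the calibration is good to about 2 mm. A picture is of the moment at which its call begins: read the wrist's pose just before it. camera_params takes no time and is no camera call; for the wrist camera it gives the pose at the moment of the call.
- bot.sign_off(): hands the job in, once; it reports no verdict.
The state is a dict: "time": time; "qpos": joint angles; "dq": joint speeds; "effort": joint torques, N m; "position": TCP position; "tool_rot": TCP orientation; "force": force on the tool from outside, world axes, zero at the start; "wrist_torque": the same for the moment, N m; "opening": finger opening in mm.
Only numpy, scipy, OpenCV 4.12 (cv2) and the standard library are available. Lean on these libraries where they do the work, as an engineer would, in place of code of your own. Each camera call takes 0.05 s, during which the arm holds its last target. There are 200 camera calls.

TASK

Put the block plane away: pull the chest's top drawer out to its stop, then, since the opening is shorter than the plane, slip the plane into the empty middle bay with one end dipped under the chest's top, and lay it flat on its sole. Set it down rather than dropping it, let go of it, and then push the drawer fully shut, leaving the other things where they are.

Things in the scene. Friction and masses are not known exactly. Their poses are not given: they have to be found in the camera images.
- plane_mid (a point): middle of the block plane (dark metal body, brass cap), 164 long, 46 wide, 42 high, 0.3 to 0.65 kg; half-way along, 20 mm above the sole. x points along it to the toe, z up. Flat upright cheeks, 46 mm over the outside: 36 mm high over the sole from 45 mm behind to 25 mm ahead of the point, else 20 mm. Starts on its sole on the table, toe roughly away from the robot.
- plane_knob (a point): top of the plane's small wooden knob, 20 mm across, 45 mm from the plane's middle towards the toe, 30 mm above the sole. The brass cap, 42 mm above the sole, spans 5 to 72 mm behind the middle, between the cheeks.
- bay (a point): middle of the floor of the top drawer's empty middle bay, 79 mm above the table; moves with the drawer. x points to the drawer's back (into the chest), y to the left seen from its front, z up. The bay is 195 mm long (x) and 120 wide (y), between 36 mm high dividers; its back wall is 38 mm high. The front's inner face is at x = -97.5 mm; the front is 16 mm thick.
- front_dip (a point): middle of the upper edge of the dip in the drawer's front (inner edge), 42 mm above the bay floor; axes as the bay's. The dip is 160 mm wide (along y); beside it the front is 58 mm high.
- chest_edge (a point): middle of the lower front edge of the chest's top, under which the plane must pass: 60 mm above the bay floor; fixed, axes as the bay's. The top is 10 mm thick (upper face 149 mm above the table) and covers all beyond this edge; nothing stands on it. With the drawer at its stop 130 mm of the bay lies open before this edge and 65 mm beneath the top.
- drawer_handle (a point): middle of the top drawer's steel bar handle: 12 mm thick, 110 mm long along y, its centre line 42 mm in front of the drawer's front and 26 mm above the bay floor; axes as the bay's. The lower drawer has the same handle 66 mm lower; it stays shut.
- drawer (a joint): how far the top drawer is pulled out, m: 0 fully shut, 0.130 at its stop; it slides along the bay's -x with a drag of about 2 N and stays where it is left. It starts up to 12 mm ajar.
- sander_block_mid (a point): middle of the cork sanding block with a wooden grip, 115 x 42 x 30 mm, lying loose in the drawer's left side bay, lengthwise; 15 mm above its underside; bystander.
- blade_case_mid (a point): middle of the clear saw-blade case, 140 x 40 x 18 mm, lying loose in the drawer's right side bay, lengthwise; 9 mm above its underside; bystander.
- tube_rack_mid (a point): clear rack, 85 x 215 mm and 170 mm high, with upright tubes of saw blades; the point is 85 mm up its middle; loose bystander.
- glue_mid (a point): yellow glue bottle, 60 mm across, 170 mm high; half-way up; loose bystander.
- wax_tin_mid (a point): flat green tin, 76 mm across, 35 mm high; half-way up; loose bystander.
- square_mid (a point): try square lying flat: wooden stock 115 mm along its x, 18 mm wide, 36 mm high, with a steel blade 170 mm long to its +y; the point is the middle of the stock; loose bystander.
- mallet_mid (a point): middle of the head of a wooden mallet lying down, 30 mm up: head 60 x 105 x 60 mm, handle 26 mm thick reaching 235 mm back along its -x; loose bystander.
- blanks_mid (a point): two square-cut wooden blanks stacked and joined, 140 x 110 x 38 mm; middle, half-way up; loose bystander.
Not all that is in view belongs to the job. Of the things that look like the part that bears plane_mid, the larger one is meant.

How it is judged (in metres and radians):
On the way, in this order (a step that is already met when the one before it is completed fails the run):
1. the top drawer is pulled out to its stop (at least 124 mm) with the plane not yet in it (value of joint drawer above 0.124 m and horizontal distance between plane_mid and bay above 0.12 m), for 0.1 s.
2. the plane lies flat on its sole in the middle bay, let go, with the drawer still open (value of joint drawer above 0.08 m and x of plane_mid in the frame of bay between -0.022 and 0.022 m and y of plane_mid in the frame of bay between -0.042 and 0.042 m and z of plane_mid in the frame of bay between 0.015 and 0.025 m and angle between plane_mid's own z axis and vertical below 0.07 rad and contact force between plane and the fingers below 0.1 N), for 0.2 s.
At the end, for the whole second after the job is handed in: The top drawer is shut to within 4 mm, the plane lies at rest in its middle bay flat on its sole (within 4 degrees), and the sanding block and the blade case still lie in their side bays (value of joint drawer below 0.004 m and x of plane_mid in the frame of bay between -0.022 and 0.022 m and y of plane_mid in the frame of bay between -0.042 and 0.042 m and z of plane_mid in the frame of bay between 0.015 and 0.025 m and angle between plane_mid's own z axis and vertical below 0.07 rad and linear speed of plane below 0.02 m/s and y of sander_block_mid in the frame of bay above 0.06 m and z of each of sander_block_mid, blade_case_mid in the frame of bay below 0.03 m and y of blade_case_mid in the frame of bay below -0.06 m); the robot touches nothing.
It fails at once if the plane is dropped (it moves faster than 0.5 m/s with no finger touching it) (linear speed of plane above 0.5 m/s and contact force between plane and the fingers below 0.05 N).
It fails at once if one of the other things on the table is shifted by more than 25 mm (distance of any of tube_rack_mid, glue_mid, wax_tin_mid, square_mid, mallet_mid, blanks_mid from where it was at the start of the episode above 0.025 m).
It also fails if it takes over 69 s, if anything falls off the work surface, if the arm or the gripper's body presses on something with over 40 N, if the wrist force passes 120 N, or if a joint passes its speed limit or range.

## Working session

There is one attempt and no reset: what is moved stays moved. The work goes in short steps, Python scripts to look and compute and a tool call to move; the robot and the scene stay as the last step left them, time stands still between calls to the robot, and variables do not carry over. Pictures are saved under pics/ and viewed, about 8 in all and at most 12, crops included, and the job is handed in when it is done.

Besides the shell and the picture viewer there is one more tool, called after "Call:" as name(argument=value, ...) on one line, values as JSON. carry_out: Moves the arm, as the interface text tells. Its arguments: {"type":"object","properties":{"series":{"type":"array","items":{"type":"array","items":{"type":"number"}}},"hand":{"type":"number"}},"required":["series"]}

```bash
mkdir -p pics; cat > h.py <<'E'
import numpy as np, cv2
from scipy.spatial.transform import Rotation as R
from bench import bot
def ray(p,uv):
    K=np.array([[p['fx'],0,p['cx']],[0,p['fy'],p['cy']],[0,0,1.]])
    u=(uv[0]-p['cx'])/p['fx'];v=(uv[1]-p['cy'])/p['fy'];a,b=u,v
    for _ in range(20):
        s=1+p['k1']*(a*a+b*b);a,b=u/s,v/s
    Rm=R.from_rotvec(np.ravel(p['rvec'])).as_matrix();t=np.ravel(p['tvec'])
    return -Rm.T@t, Rm.T@np.array([a,b,1.])
def onz(p,uv,z):
    c,d=ray(p,uv);return c+d*(z-c[2])/d[2]
def proj(p,X):
    Rm=R.from_rotvec(np.ravel(p['rvec'])).as_matrix();c=Rm@np.array(X,float)+np.ravel(p['tvec'])
    a,b=c[0]/c[2],c[1]/c[2];s=1+p['k1']*(a*a+b*b)
    return np.array([p['fx']*a*s+p['cx'],p['fy']*b*s+p['cy']])
def two(p1,u1,p2,u2):
    c1,d1=ray(p1,u1);c2,d2=ray(p2,u2)
    s=np.linalg.lstsq(np.c_[d1,-d2],c2-c1,rcond=None)[0]
    a,b=c1+s[0]*d1,c2+s[1]*d2;return (a+b)/2,np.linalg.norm(a-b)
def snap(n,f):
    p=bot.camera_params(n);im=bot.read_camera(n);cv2.imwrite('pics/'+f,cv2.cvtColor(im,cv2.COLOR_RGB2BGR));return p,im
E
python3 - <<'E'
from h import *
for n in('scene','top'):
    p,_=snap(n,n+'1.png');c,d=ray(p,(320,200));print(n,p['fx'],c.round(),d.round(2))
s=bot.get_state();print(s['position'],s['tool_rot'],s['opening'],s['time'])
E
```

```text
scene 411.06353230059193 [1177. -417. 1332.] [-0.45  0.23 -0.86]
top 480.1249936510974 [ 382.  -46. 1568.] [ 0.11 -0.   -0.99]
[182.45538838 623.29806055 230.18096592] [-2.14395540e-04  1.41937305e-01  9.89875220e-01 -8.96572107e-04] 85.27171307932724 0.1
```

View pics/scene1.png

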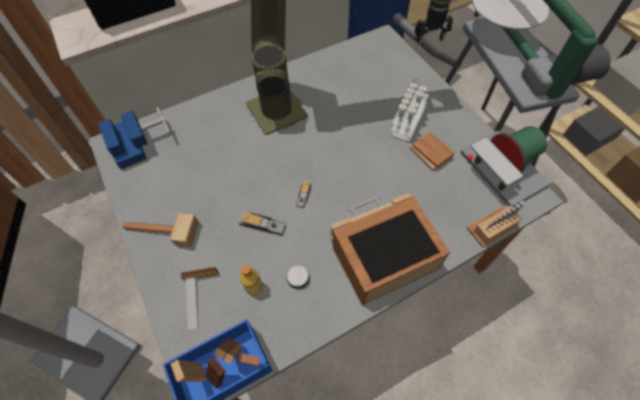

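View pics/top1.png

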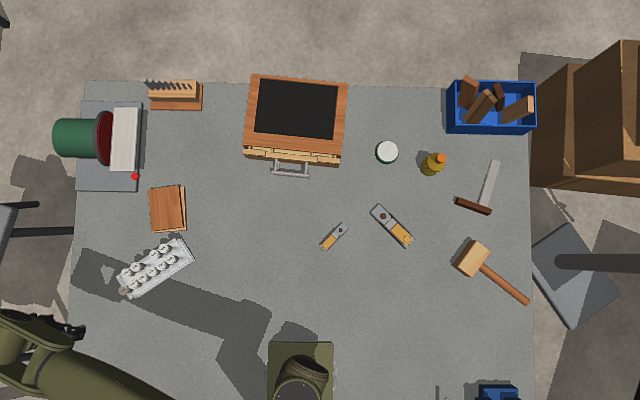

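The top view shows the chest at (295,120) with its handle from (272,168) to (309,173). The large plane is at (392,226), with its toe at upper left and the cap at lower right. A decoy small plane is at (334,236). I'll take enlarged crops to get measurements.

```bash
python3 - <<'E'
from h import *
im=cv2.imread('pics/top1.png')
a=cv2.resize(im[60:190,230:360],None,fx=4.5,fy=4.5,interpolation=cv2.INTER_CUBIC)[:, :]
b=cv2.resize(im[195:255,360:420],None,fx=5,fy=5,interpolation=cv2.INTER_CUBIC)
o=np.zeros((585,585+0,3),np.uint8);o=a.copy()
c=np.zeros((a.shape[0],215,3),np.uint8)
b=cv2.resize(im[198:252,364:418],(215,215),interpolation=cv2.INTER_CUBIC);c[:215]=b
cv2.imwrite('pics/crop1.png',np.hstack([o,c]))
p=bot.camera_params('top')
for uv,z in [((272,172),105),((309,175),105),((374,208),30),((410,245),30),((387,152),35),((433,160),170),((160,265),170),((168,208),38)]:print(uv,onz(p,uv,z).round())
E
```

```text
(272, 172) [628.  98. 105.]
(309, 175) [621. -17. 105.]
(374, 208) [ 530. -227.   30.]
(410, 245) [ 413. -343.   30.]
(387, 152) [ 713. -268.   35.]
(433, 160) [ 663. -385.  170.]
(160, 265) [340. 405. 170.]
(168, 208) [516. 432.  38.]
```

View pics/crop1.png

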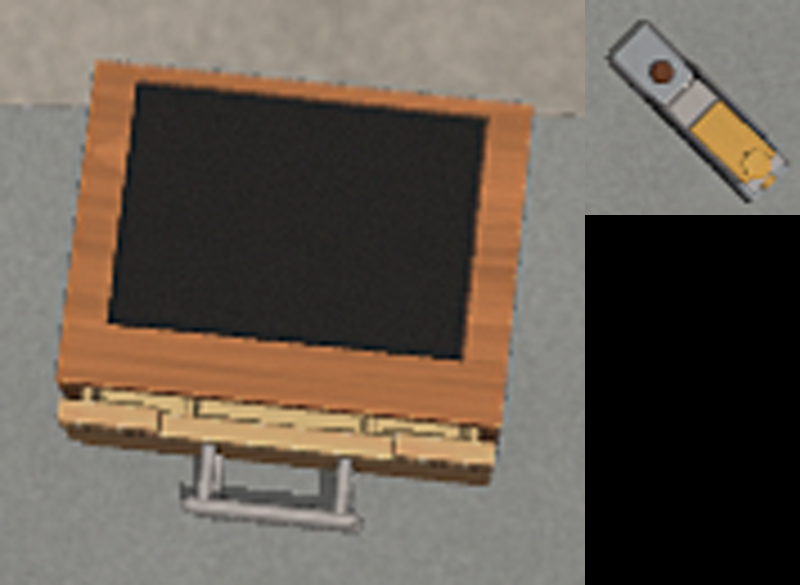

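The crop shows the handle's bar ends at about (183,504) and (358,523). The upper front edge of the chest top runs from (58,383) to (498,428). The plane's corners, knob and cap are all clear.

```bash
python3 - <<'E'
from h import *
p=bot.camera_params('top')
f=lambda u,v,z:onz(p,(230+(u+.5)/4.5-.5,60+(v+.5)/4.5-.5),z)
g=lambda u,v,z:onz(p,(364+(u+.5)/3.98-.5,198+(v+.5)/3.98-.5),z)
h1,h2=f(183,504,105),f(358,523,105);print('handle',h1.round(),h2.round(),((h1+h2)/2).round(1),np.linalg.norm(h1-h2))
e1,e2=f(58,383,149),f(498,428,149);e=(e1+e2)/2;d=e1-e2;print('edge',e1.round(),e2.round(),e.round(1),np.linalg.norm(d),'yaw',np.degrees(np.arctan2(-d[0],d[1])))
d=h1-h2;print('hyaw',np.degrees(np.arctan2(-d[0],d[1])))
b1,b2=f(95,60,149),f(533,105,149);d=(b1+b2-e1-e2)/2;print('depth',np.linalg.norm(d),np.degrees(np.arctan2(d[1],d[0])))
# front outer: dip edges z=121, side 137
dl,dr=f(160,432,121),f(393,458,121);print('dip',dl.round(),dr.round(),np.linalg.norm(dl-dr),((dl+dr)/2).round(1))
t1,t2,q1,q2=g(60,20,20),g(23,57,20),g(200,162,20),g(167,202,20)
m=(t1+t2+q1+q2)/4;d=(t1+t2-q1-q2)/2;print('plane',m.round(1),np.linalg.norm(d),np.linalg.norm(t1-t2),np.linalg.norm(q1-q2),np.degrees(np.arctan2(d[1],d[0])))
k=g(76,72,30);print('knob',k.round(1),np.linalg.norm(k-m))
a=R.from_quat(np.roll(bot.get_state()['tool_rot'],-1)).as_matrix();print(a.round(3))
w=bot.camera_params('wrist');c,dd=ray(w,(320,200));print('wrist',c,dd,w['fx'])
E
```

```text
handle [629. 103. 105.] [618. -17. 105.] [623.7  42.8 105. ] 120.57953397055311
edge [702. 184. 149.] [ 677. -110.  149.] [689.6  37.  149. ] 295.60197946061004 yaw -4.7649294621608975
hyaw -5.128085295238047
depth 225.15474492215702 -4.772135999647469
dip [676. 118. 121.] [661. -40. 121.] 159.43156948620864 [668.3  39.  121. ]
plane [ 475.8 -286.2   20. ] 162.99836446870646 43.07267994847403 42.36268623341364 45.354609516139924
knob [ 505.4 -255.1   30. ] 44.04741825495549
[[-0.96   0.281 -0.001]
 [ 0.281  0.96  -0.002]
 [ 0.    -0.002 -1.   ]]
wrist [109.54732437 645.5793079  372.34631278] [ 0.31417926 -0.09234553 -0.94523859] 277.46137522821994
```

Call:
carry_out(series=[[11, -14.5, 0, 0, 0, -78.5], [11, -14.5, 0, 0, 0, -78.5], [11, -14.5, 0, 0, 0, -78.5], [11, -14.5, 0, 0, 0, -78.5], [11, -14.5, 0, 0, 0, -78.5], [11, -14.5, 0, 0, 0, -78.5], [11, -14.5, 0, 0, 0, -78.5], [11, -14.5, 0, 0, 0, -78.5]], hand=-0.2)

```text
time: 0.9
position: [425.0, 303.2, 231.0]
tool_rot: [-0.0, 0.678, 0.735, -0.0]
force: [0.6, 1.0, 0.4]
opening: 33.8
```

Call:
carry_out(series=[[4.85, -6.4, -0.5, 0, 0, -9.4], [4.85, -6.4, -0.5, 0, 0, -9.4], [4.85, -6.4, -0.5, 0, 0, -9.4], [4.85, -6.4, -0.5, 0, 0, -9.4], [4.85, -6.4, -0.5, 0, 0, -9.4], [4.85, -6.4, -0.5, 0, 0, -9.4], [4.85, -6.4, -0.5, 0, 0, -9.4], [4.85, -6.4, -0.5, 0, 0, -9.4]])

```text
time: 1.7
position: [619.2, 46.8, 210.2]
tool_rot: [-0.001, 0.735, 0.678, -0.001]
force: [0.5, -0.0, 0.1]
opening: 34.4
```

```bash
python3 - <<'E'
from h import *
snap('wrist','w1.png')
s=bot.get_state();M=R.from_quat(np.roll(s['tool_rot'],-1)).as_matrix();print(s['position'],np.degrees(np.arctan2(M[1,0],M[0,0])),M[:,2],s['qpos'])
E
```

```text
[618.34709722  48.39006896 210.41203273] 85.41050785591683 [-1.89882323e-03  5.60077109e-04 -9.99998040e-01] [-8.67082074e-03  7.40513157e-02  1.73935688e+00  5.59729272e-04
  1.33008811e+00  7.12965830e-02]
```

View pics/w1.png

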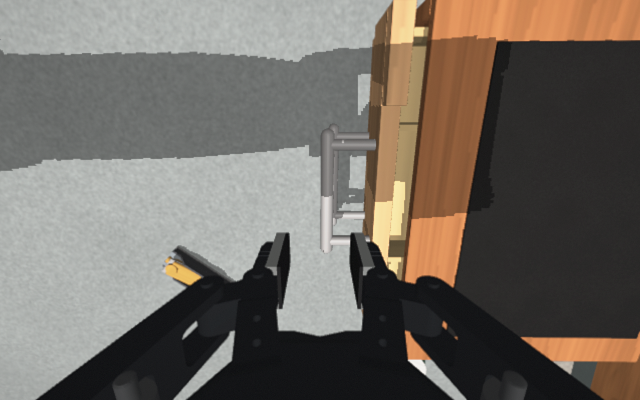

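The wrist view shows the bar from (328,130) to (326,250), between the open fingers, with a little of the open drawer behind it. I'll cast it onto z=105.

```bash
python3 - <<'E'
from h import *
p=bot.camera_params('wrist')
for uv in [(328,130),(326.5,250)]:print(onz(p,uv,105).round(1))
print((sum(onz(p,uv,105) for uv in [(328,130),(326.5,250)])/2).round(1), proj(p,(623.7,42.8,105)))
print(bot.get_state()['position'])
E
```

```text
[631.3 104.  105. ]
[621.4 -13.3 105. ]
[626.4  45.4 105. ] [324.58219351 196.93400952]
[618.34709722  48.39006896 210.41203273]
```

Call:
carry_out(series=[[0.17, -0.1, 0, 0, 0, 0], [0.17, -0.1, -0.8, 0, 0, 0], [0.17, -0.1, -1.6, 0, 0, 0], [0.17, -0.1, -2.3, 0, 0, 0], [0.17, -0.1, -2.8, 0, 0, 0], [0.17, -0.1, -3.05, 0, 0, 0], [0.17, -0.1, -3.05, 0, 0, 0], [0.17, -0.1, -3.05, 0, 0, 0]])

```text
time: 2.55
position: [625.8, 45.8, 90.6]
tool_rot: [0.001, 0.734, 0.679, 0.001]
force: [0.1, 0.0, 0.2]
opening: 34.1
```

Call:
carry_out(series=[[0, 0, 0, 0, 0, 0], [0, 0, 0, 0, 0, 0], [0, 0, 0, 0, 0, 0], [0, 0, 0, 0, 0, 0], [0, 0, 0, 0, 0, 0], [0, 0, 0, 0, 0, 0]], hand=-1)

```text
time: 3.15
position: [626.3, 45.3, 91.4]
tool_rot: [0.001, 0.734, 0.679, 0.001]
force: [-1.4, 1.0, 5.7]
opening: 9.6
```

Call:
carry_out(series=[[-0.3, 0.025, 0, 0, 0, 0], [-0.7, 0.058, 0, 0, 0, 0], [-1.2, 0.1, 0, 0, 0, 0], [-1.7, 0.142, 0, 0, 0, 0], [-2.2, 0.183, 0, 0, 0, 0], [-2.7, 0.225, 0, 0, 0, 0], [-3.05, 0.254, 0, 0, 0, 0], [-3.05, 0.254, 0, 0, 0, 0]])

```text
time: 3.95
position: [504.2, 55.6, 91.4]
tool_rot: [0.002, 0.734, 0.679, 0.002]
force: [1.5, 2.1, 6.7]
opening: 9.5
```

Call:
carry_out(series=[[-0.05, 0.004, 0, 0, 0, 0], [-0.1, 0.008, 0, 0, 0, 0], [-0.15, 0.012, 0, 0, 0, 0], [-0.15, 0.012, 0, 0, 0, 0]])

```text
time: 4.35
position: [504.2, 55.6, 91.5]
tool_rot: [0.007, 0.734, 0.679, 0.007]
force: [24.2, 1.1, -10.7]
opening: 9.8
```

Call:
carry_out(series=[[0.15, -0.012, 0, 0, 0, 0], [0.15, -0.012, 0, 0, 0, 0], [0.15, -0.012, 0, 0, 0, 0], [0.15, -0.012, 0, 0, 0, 0]], hand=-0.2)

```text
time: 4.75
position: [502.2, 55.2, 88.6]
tool_rot: [-0.001, 0.734, 0.679, -0.001]
force: [0.7, 0.4, -0.8]
opening: 34.0
```

Call:
carry_out(series=[[0, 0, 1, 0, 0, 0], [0, 0, 2, 0, 0, 0], [0, 0, 3.5, 0, 0, 0], [0, -1.2, 3.5, 0, 0, -8], [0, -2.4, 3.5, 0, 0, -16], [0, -3.6, 3.5, 0, 0, -24], [0, -4.8, 3.5, 0, 0, -32], [0, -6, 3.5, 0, 0, -40]])

```text
time: 5.55
position: [502.4, -186.3, 229.2]
tool_rot: [-0.0, 0.923, 0.384, -0.0]
force: [0.9, 0.8, -0.5]
opening: 34.4
```

```bash
python3 - <<'E'
from h import *
s=bot.get_state();M=R.from_quat(np.roll(s['tool_rot'],-1)).as_matrix();print(s['position'],np.degrees(np.arctan2(M[1,0],M[0,0])))
_,a=snap('wrist','w2.png');p=bot.camera_params('wrist')
_,t=snap('top','top2.png')
b=cv2.resize(t[60:200,230:360],None,fx=2.86,fy=2.86,interpolation=cv2.INTER_CUBIC)
b=b[:400]
cv2.imwrite('pics/mix.png',cv2.cvtColor(np.hstack([cv2.resize(a,(428,268)) if 0 else a[:, 80:500],b]),cv2.COLOR_RGB2BGR))
s=bot.get_state();print(s['position'])
np.save('w2.npy',p,allow_pickle=True)
E
```

```text
[ 502.39519482 -186.32230544  229.19573808] 45.20560336283932
[ 502.21638071 -189.25059087  228.97893489]
```

View pics/mix.png

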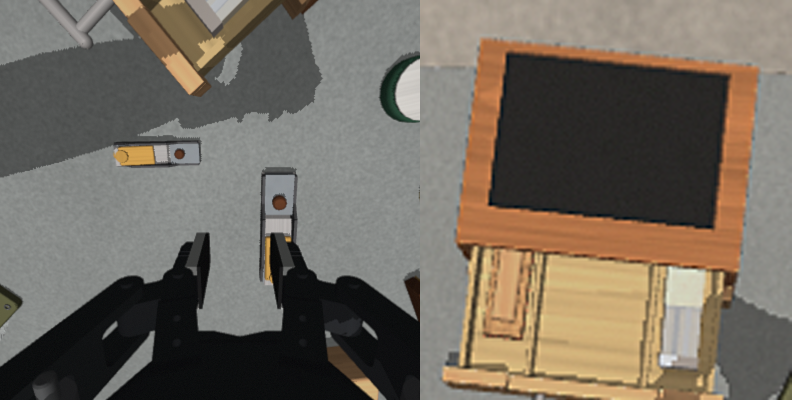

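The left half shows the plane, with its knob at wrist pixel (359,202) and the toe edge at (344..376,171), parallel to the tool's x. The right half shows the drawer fully out, the middle bay empty, and the sander and blade case in their side bays.

```bash
python3 - <<'E'
from h import *
p=np.load('w2.npy',allow_pickle=True).item()
k=onz(p,(359.5,202),30);t=(onz(p,(344,171),20)+onz(p,(376,171),20))/2;d=k-t
print('knob',k.round(1),'toe',t.round(1),np.degrees(np.arctan2(-d[1],-d[0])),np.linalg.norm(d[:2]),(onz(p,(344,171),20)-onz(p,(376,171),20)).round(1))
p=bot.camera_params('top');f=lambda u,v,z:onz(p,(230+(u-420+.5)/2.86-.5,60+(v+.5)/2.86-.5),z)
for z in(115,):
  L=[f(545,257,z),f(536,372,z)];Q=[f(655,265,z),f(641,383,z)]
  print(*[x.round() for x in L+Q])
for uv,z in [((458,244),149),((738,273),149)]:print('edge',f(*uv,z).round())
e=np.array([691.5,40,0]);x=np.array([.9965,-.0832,0]);y=np.array([.0832,.9965,0])
for q in L+Q:
  print((q-e)@x,(q-e)@y)
E
```

```text
knob [ 508.5 -261.6   30. ] toe [ 536.5 -234.3   20. ] 44.242128832964355 39.11750761134316 [-29.2  29.5   0. ]
[696.  94. 115.] [571. 100. 115.] [690. -24. 115.] [562. -12. 115.]
edge [701. 183. 149.]
edge [ 676. -112.  149.]
0.37995705496541676 54.607992097077585
-124.62954750393054 50.07614266069577
3.9373201328663865 -64.01443317302194
-124.90103798591484 -62.44668242187037
```

Call:
carry_out(series=[[-0.3, -0.9, 0, 0, 0, 0], [-0.9, -1.8, 0, 0, 0, 0], [-0.9, -2.7, -1, 0, 0, 0], [-0.9, -2.7, -2, 0, 0, 0], [-0.9, -2.7, -3.2, 0, 0, 0], [-0.9, -2.7, -3.2, 0, 0, 0], [-0.9, -2.7, -3.2, 0, 0, 0]], hand=1)

```text
time: 6.35
position: [466.7, -291.8, 101.0]
tool_rot: [-0.001, 0.922, 0.387, -0.001]
force: [0.2, -0.5, 0.8]
opening: 85.4
```

```bash
python3 - <<'E'
from h import *
snap('wrist','w3.png')
s=bot.get_state();M=R.from_quat(np.roll(s['tool_rot'],-1)).as_matrix();print(s['position'],np.degrees(np.arctan2(M[1,0],M[0,0])),s['opening'])
E
```

```text
[ 468.18452217 -292.80520036  103.24375879] 45.583862302493436 85.183180391297
```

View pics/w3.png

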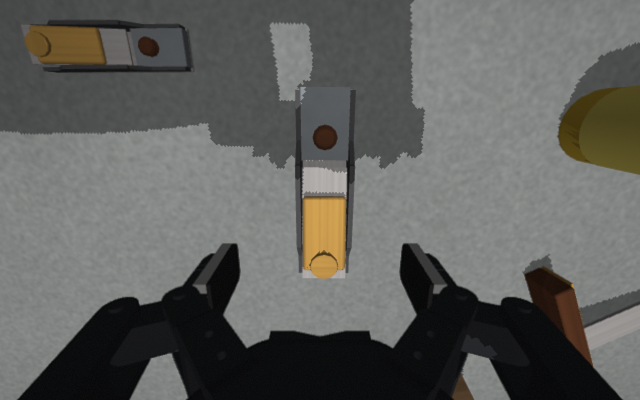

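The plane sits centred between the jaws, with its knob at (324.5,137), its toe edge at (298..355,89) and the heel at about y 275.

```bash
python3 - <<'E'
from h import *
p=bot.camera_params('wrist');s=bot.get_state()
k=onz(p,(324.5,137),30);t=(onz(p,(299,89),20)+onz(p,(355,89),20))/2;h=(onz(p,(299,272),20)+onz(p,(351,272),20))/2
M=R.from_quat(np.roll(s['tool_rot'],-1)).as_matrix()
for n,q in(('knob',k),('toe',t),('heel',h)):print(n,q.round(1),(M.T@(q-s['position'])).round(1))
E
```

```text
knob [ 509.9 -257.1   30. ] [54.7  4.6 73.3]
toe [ 535.7 -233.5   20. ] [89.6  6.5 83.3]
heel [ 422.7 -348.    20. ] [-71.3   6.   83.2]
```

Call:
carry_out(series=[[0.04, -0.14, -0.6, 0, 0, 0], [0.04, -0.14, -1.2, 0, 0, 0], [0.04, -0.14, -1.7, 0, 0, 0], [0.04, -0.14, -2.1, 0, 0, 0], [0.04, -0.14, -2.3, 0, 0, 0], [0.04, -0.14, -2.38, 0, 0, 0], [0.04, -0.14, -2.38, 0, 0, 0]])

```text
time: 7.1
position: [469.4, -298.6, 6.9]
tool_rot: [0.001, 0.922, 0.387, 0.0]
force: [-0.1, -0.6, 0.3]
opening: 85.3
```

Call:
carry_out(series=[[0, 0, 0, 0, 0, 0], [0, 0, 0, 0, 0, 0], [0, 0, 0, 0, 0, 0], [0, 0, 0, 0, 0, 0], [0, 0, 0, 0, 0, 0], [0, 0, 0, 0, 0, 0], [0, 0, 0, 0, 0, 0], [0, 0, 0, 0, 0, 0]], hand=-1)

```text
time: 7.9
position: [469.3, -298.7, 7.0]
tool_rot: [0.0, 0.922, 0.387, 0.0]
force: [-0.3, -0.3, 5.7]
opening: 45.5
```

```bash
python3 - <<'E'
from h import *
s=bot.get_state();print(s['position'],s['force'],s['opening'])
E
```

```text
[ 469.30870216 -298.70554423    6.96578014] [-0.31955463 -0.25491088  5.74579035] 45.48523128711293
```

Call:
carry_out(series=[[0, 0, 0.3, 0, 0, 0], [0, 0, 1, 0, 0, 0], [0, 0, 2, 0, 0, 0], [0, 0, 3, 0, 0, 0], [0, 0, 4, 0, 0, 0], [0, 0, 5, 0, 0, 0], [0.1, 0.4, 5.3, 0, 0, -3], [0.3, 1.2, 5.5, 0, 0, -7]])

```text
time: 8.7
position: [480.8, -251.4, 228.3]
tool_rot: [0.001, 0.945, 0.327, 0.001]
force: [0.3, 1.3, -3.6]
opening: 45.1
```

Call:
carry_out(series=[[0.25, 0.9, 0, 0, 0, -5], [0.5, 1.8, 0, 0, 0, -10], [0.75, 2.7, 0, 0, 0, -16], [1, 3.7, 0, 0, 0, -22], [1.25, 4.7, 0, 0, 0, -28], [1.5, 5.7, 0, 0, 0, -34], [1.75, 6.6, 0, 0, 0, -40], [1.97, 7.3, 0, 0, 0, -43.4]])

```text
time: 9.5
position: [558.9, 43.9, 225.2]
tool_rot: [-0.0, 0.999, -0.043, -0.001]
force: [-0.1, -1.2, -3.7]
opening: 45.2
```

Call:
carry_out(series=[[0, 0, 0, 0, 0, 0], [0, 0, 0, 0, 0, 0], [0, 0, 0, 0, 0, 0]])

```text
time: 9.8
position: [559.0, 41.0, 225.5]
tool_rot: [0.0, 0.999, -0.043, -0.001]
force: [-0.7, -0.3, -2.4]
opening: 45.1
```

```bash
cat >> h.py <<'E'
def st():
    s=bot.get_state();M=R.from_quat(np.roll(s['tool_rot'],-1)).as_matrix()
    y=np.degrees(np.arctan2(M[1,0],M[0,0]));pitch=np.degrees(np.arcsin(-M[2,0]))
    print(s['time'],s['position'].round(1) if hasattr(s['position'],'round') else s['position'],'yaw',y.round(1),'pitch',pitch.round(1),'roll',np.degrees(np.arcsin(M[2,1])).round(1),'F',np.round(s['force'],1),'op',s['opening']);return s
E
python3 - <<'E'
from h import *
s=st();print(np.round(s['qpos'],2));snap('top','top3.png');p,a=snap('wrist','w4.png')
E
```

```text
9.8 [559.   41.  225.5] yaw -4.9 pitch 0.1 roll 0.0 F [-0.7 -0.3 -2.4] op 45.101667880146984
[-0.02 -0.07  1.86 -0.    1.35  1.63]
```

View pics/w4.png

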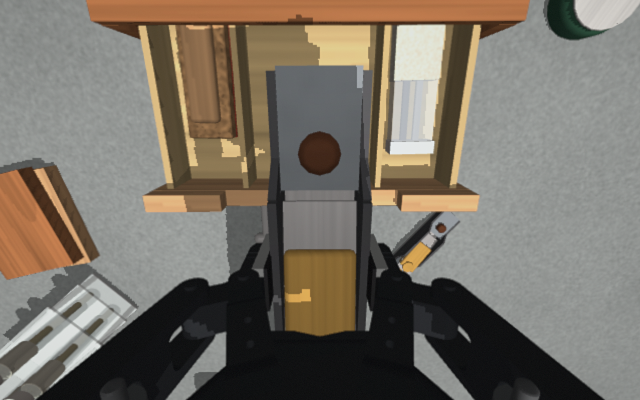

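The plane is held level in line with the middle bay. The dip edges are at (225,193) and (397,193), and the lower edge of the chest top is near row 24. I'll cast these for lateral and depth checks.

```bash
python3 - <<'E'
from h import *
p=bot.camera_params('wrist');x=np.array([.9965,-.0832,0]);y=np.array([.0832,.9965,0])
b=np.array([658.1,40.2,0])
for n,uv,z in [('dipL',(225,191),121),('dipR',(397,191),121),('divL',(249,180),115),('divR',(370,180),115),('edgeL',(91,20),139),('edgeR',(526,20),139),('edgemid',(310,23),139),('toe',(318,67),None),('knob',(319.5,152),None)]:
    q=onz(p,uv,z if z else 218.5+ (20 if n=='toe' else 30))
    print(n,q.round(1),'bay',((q-b)@x).round(1),((q-b)@y).round(1))
st()
E
```

```text
dipL [568.5 128.5 121. ] bay -96.6 80.5
dipR [554.7 -31.2 121. ] bay -97.1 -79.8
divL [575.6 106.2 115. ] bay -87.7 58.9
divR [565.8  -7.5 115. ] bay -88.1 -55.2
edgeL [708.7 192.5 139. ] bay 37.7 155.9
edgeR [ 681.9 -118.5  139. ] bay 37.0 -156.2
edgemid [693.9  36.2 139. ] bay 36.0 -1.0
toe [652.9  33.6 238.5] bay -4.6 -7.0
knob [618.3  35.9 248.5] bay -39.3 -7.6
9.9 [559.2  40.7 225.9] yaw -4.9 pitch 0.0 roll 0.0 F [-0.6  0.2 -2.1] op 45.09714901629373
```

Call:
carry_out(series=[[0.2, 0.05, 0, 0.35, 4.1, 0], [0.4, 0.1, -0.3, 0.7, 8.2, 0], [0.58, 0.15, -0.6, 1.05, 12.3, 0], [0.58, 0.15, -0.9, 1.37, 16.44, 0], [0.58, 0.15, -1.3, 1.37, 16.44, 0], [0.58, 0.15, -1.8, 1.37, 16.44, 0], [0.58, 0.15, -2.2, 1.37, 16.44, 0], [0.58, 0.15, -2.2, 1.37, 16.44, 0]])

```text
time: 10.7
position: [580.5, 47.3, 134.9]
tool_rot: [-0.006, 0.988, -0.042, -0.146]
force: [-0.2, -0.8, -3.9]
opening: 45.2
```

```bash
python3 - <<'E'
from h import *
st()
E
```

```text
10.7 [580.5  47.3 134.9] yaw -4.9 pitch 16.8 roll 0.1 F [-0.2 -0.8 -3.9] op 45.15775846422045
```

Call:
carry_out(series=[[0.2, -0.02, -0.05, 0, 0, 0], [0.45, -0.04, -0.12, 0, 0, 0], [0.7, -0.06, -0.18, 0, 0, 0], [0.95, -0.09, -0.25, 0, 0, 0], [1.15, -0.11, -0.3, 0, 0, 0], [1.29, -0.12, -0.33, 0, 0, 0], [1.29, -0.12, -0.33, 0, 0, 0], [1.29, -0.12, -0.33, 0, 0, 0]])

```text
time: 11.5
position: [634.3, 42.9, 124.8]
tool_rot: [-0.006, 0.989, -0.042, -0.144]
force: [0.3, 0.0, -3.3]
opening: 44.8
```

```bash
python3 - <<'E'
from h import *
st()
E
```

```text
11.5 [634.3  42.9 124.8] yaw -4.9 pitch 16.5 roll 0.0 F [ 0.3  0.  -3.3] op 44.81219903326483
```

Call:
carry_out(series=[[0.05, -0.005, -0.12, -0.2, -2.3, 0], [0.09, -0.01, -0.25, -0.4, -4.7, 0], [0.13, -0.02, -0.38, -0.6, -7.1, 0], [0.17, -0.025, -0.51, -0.8, -9.5, 0], [0.22, -0.03, -0.64, -1, -11.9, 0], [0.26, -0.035, -0.77, -1.2, -14.3, 0], [0.29, -0.04, -0.86, -1.37, -16.44, 0], [0.29, -0.04, -0.86, -1.37, -16.44, 0]])

```text
time: 12.3
position: [644.2, 41.5, 89.9]
tool_rot: [0.0, 0.999, -0.042, -0.001]
force: [0.7, -0.2, -3.2]
opening: 45.0
```

```bash
python3 - <<'E'
from h import *
st()
E
```

```text
12.3 [644.2  41.5  89.9] yaw -4.9 pitch 0.1 roll 0.0 F [ 0.7 -0.2 -3.2] op 45.032979460030774
```

Call:
carry_out(series=[[0, 0, -0.03, 0, 0, 0], [0, 0, -0.06, 0, 0, 0], [0, 0, -0.09, 0, 0, 0], [0, 0, -0.1, 0, 0, 0], [0, 0, -0.1, 0, 0, 0]])

```text
time: 12.8
position: [646.1, 41.3, 86.4]
tool_rot: [-0.0, 0.999, -0.043, -0.0]
force: [-0.2, -0.7, -3.0]
opening: 44.9
```

```bash
python3 - <<'E'
from h import *
st()
E
```

```text
12.8 [646.1  41.3  86.4] yaw -4.9 pitch 0.0 roll 0.0 F [-0.2 -0.7 -3. ] op 44.87058349116341
```

Not in contact yet, since it still carries about 3 N. I'll go down in 1 mm steps.

Call:
carry_out(series=[[0, 0, -0.025, 0, 0, 0], [0, 0, -0.025, 0, 0, 0], [0, 0, -0.05, 0, 0, 0], [0, 0, -0.05, 0, 0, 0]])

```text
time: 13.2
position: [646.9, 41.2, 86.0]
tool_rot: [0.0, 0.999, -0.042, 0.001]
force: [-0.5, 0.3, 5.2]
opening: 44.9
```

Call:
carry_out(series=[[0, 0, 0, 0, 0, 0], [0, 0, 0, 0, 0, 0], [0, 0, 0, 0, 0, 0], [0, 0, 0, 0, 0, 0]], hand=0.45)

```text
time: 13.6
position: [645.9, 41.3, 84.2]
tool_rot: [-0.0, 0.999, -0.043, -0.0]
force: [-0.0, -0.3, 0.1]
opening: 62.3
```

Call:
carry_out(series=[[0, 0, 0.2, 0, 0, 0], [0, 0, 0.5, 0, 0, 0], [0, 0, 1, 0, 0, 0], [0, 0, 2, 0, 0, 0], [-0.8, 0.1, 3, 0, 0, 8], [-1.6, 0.15, 3, 0, 0, 16], [-2.4, 0.2, 3, 0, 0, 24], [-3.2, 0.3, 3, 0, 0, 32]])

```text
time: 14.4
position: [517.4, 53.3, 206.5]
tool_rot: [0.0, 0.971, 0.237, 0.001]
force: [-0.5, 1.0, -0.1]
opening: 62.0
```

```bash
python3 - <<'E'
from h import *
st();snap('wrist','w5.png')
E
```

```text
14.4 [517.4  53.3 206.5] yaw 27.4 pitch -0.1 roll 0.1 F [-0.5  1.  -0.1] op 61.95095022891617
```

View pics/w5.png

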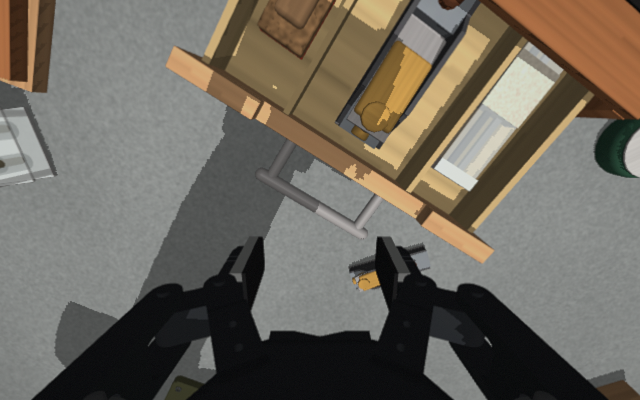

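The plane lies flat in the middle bay, and the sander and case are in place in their side bays. Next I grip the handle again.

Call:
carry_out(series=[[-0.36, 0.05, 0, 0, 0, 8], [-0.36, 0.05, 0, 0, 0, 16], [-0.36, 0.05, 0, 0, 0, 24], [-0.36, 0.05, 0, 0, 0, 32], [-0.36, 0.05, 0, 0, 0, 40], [-0.36, 0.05, 0, 0, 0, 48], [-0.36, 0.05, 0, 0, 0, 56], [-0.36, 0.05, 0, 0, 0, 57.8]], hand=-0.2)

```text
time: 15.25
position: [504.1, 55.3, 205.9]
tool_rot: [0.001, 0.737, 0.676, 0.001]
force: [-0.1, 0.7, -0.5]
opening: 34.3
```

Call:
carry_out(series=[[0, 0, 0, 0, 0, 0], [0, 0, 0, 0, 0, 0]])

```text
time: 15.45
position: [503.9, 55.3, 205.4]
tool_rot: [0.0, 0.738, 0.675, 0.0]
force: [-0.5, -0.4, 0.2]
opening: 34.1
```

```bash
python3 - <<'E'
from h import *
st()
E
```

```text
15.45 [503.9  55.3 205.4] yaw 84.9 pitch -0.0 roll 0.1 F [-0.5 -0.4  0.2] op 34.126562121278354
```

Call:
carry_out(series=[[0, 0, -0.8, 0, 0, 0], [0, 0, -1.6, 0, 0, 0], [0, 0, -2.3, 0, 0, 0], [0, 0, -2.7, 0, 0, 0], [0, 0, -2.93, 0, 0, 0], [0, 0, -2.93, 0, 0, 0]])

```text
time: 16.05
position: [502.9, 55.3, 86.3]
tool_rot: [-0.001, 0.738, 0.675, -0.001]
force: [-0.1, 0.5, -0.4]
opening: 34.1
```

Call:
carry_out(series=[[0, 0, 0, 0, 0, 0], [0, 0, 0, 0, 0, 0], [0, 0, 0, 0, 0, 0], [0, 0, 0, 0, 0, 0], [0, 0, 0, 0, 0, 0], [0, 0, 0, 0, 0, 0]], hand=-1)

```text
time: 16.65
position: [504.8, 55.3, 89.0]
tool_rot: [0.001, 0.738, 0.675, 0.001]
force: [-0.5, -0.4, 5.9]
opening: 10.0
```

Call:
carry_out(series=[[0.08, -0.007, 0, 0, 0, 0], [0.25, -0.021, 0, 0, 0, 0], [0.45, -0.038, 0, 0, 0, 0], [0.7, -0.058, 0, 0, 0, 0], [0.95, -0.079, 0, 0, 0, 0], [1.2, -0.1, 0, 0, 0, 0], [1.45, -0.121, 0, 0, 0, 0], [1.7, -0.142, 0, 0, 0, 0]])

```text
time: 17.45
position: [572.7, 49.6, 88.9]
tool_rot: [0.0, 0.738, 0.675, 0.0]
force: [-2.1, -0.7, 7.8]
opening: 10.2
```

Call:
carry_out(series=[[0.25, -0.021, 0, 0, 0, 0], [0.5, -0.042, 0, 0, 0, 0], [0.75, -0.063, 0, 0, 0, 0], [1, -0.083, 0, 0, 0, 0], [1.2, -0.1, 0, 0, 0, 0], [1.35, -0.113, 0, 0, 0, 0], [1.45, -0.121, 0, 0, 0, 0], [1.5, -0.125, 0, 0, 0, 0]])

```text
time: 18.25
position: [632.7, 44.5, 89.0]
tool_rot: [0.001, 0.738, 0.675, 0.001]
force: [-2.3, -0.7, 7.3]
opening: 10.1
```

Call:
carry_out(series=[[0.03, -0.003, 0, 0, 0, 0], [0.06, -0.005, 0, 0, 0, 0], [0.09, -0.008, 0, 0, 0, 0], [0.09, -0.008, 0, 0, 0, 0]])

```text
time: 18.65
position: [633.7, 44.4, 88.9]
tool_rot: [-0.002, 0.738, 0.675, -0.002]
force: [-10.2, 0.4, 11.7]
opening: 9.8
```

Call:
carry_out(series=[[0.05, -0.004, 0, 0, 0, 0], [0.08, -0.007, 0, 0, 0, 0], [0.08, -0.007, 0, 0, 0, 0]])

```text
time: 18.95
position: [633.6, 44.4, 88.8]
tool_rot: [-0.005, 0.738, 0.675, -0.005]
force: [-22.9, 0.8, 21.0]
opening: 9.9
```

Call:
carry_out(series=[[-0.17, 0.014, 0, 0, 0, 0], [-0.17, 0.014, 0, 0, 0, 0], [-0.17, 0.014, 0, 0, 0, 0], [-0.17, 0.014, 0, 0, 0, 0]], hand=-0.2)

```text
time: 19.35
position: [631.7, 44.5, 87.0]
tool_rot: [-0.0, 0.738, 0.675, -0.0]
force: [-0.2, -1.1, -0.8]
opening: 34.7
```

Call:
carry_out(series=[[0, 0, 0.8, 0, 0, 0], [0, 0, 1.6, 0, 0, 0], [0, 0, 2.6, 0, 0, 0], [-0.8, 0, 3.2, 0, 0, 0], [-2, 0, 3.2, 0, 0, 0], [-3, 0, 3.2, 0, 0, 0], [-3, 0, 3.2, 0, 0, 0], [-3, 0, 3.2, 0, 0, 0]])

```text
time: 20.15
position: [511.4, 44.5, 215.5]
tool_rot: [0.0, 0.738, 0.675, 0.0]
force: [-1.1, 0.5, -0.1]
opening: 34.4
```

```bash
python3 - <<'E'
from h import *
st();p,a=snap('wrist','w6.png');q,t=snap('top','top4.png')
b=cv2.resize(t[130:180,230:350],None,fx=5,fy=5,interpolation=cv2.INTER_CUBIC)
o=np.zeros((600,640,3),np.uint8);o[:250,:600]=b;o[250:]=a[:350]
cv2.imwrite('pics/end.png',cv2.cvtColor(o,cv2.COLOR_RGB2BGR))
E
```

```text
20.15 [511.4  44.5 215.5] yaw 84.9 pitch -0.0 roll 0.1 F [-1.1  0.5 -0.1] op 34.39871081166259
```

View pics/end.png

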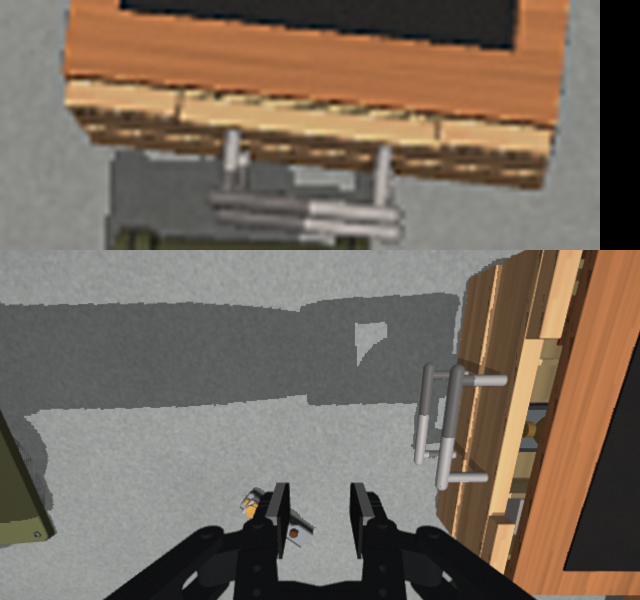

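The top crop shows the drawer front flush against the chest, with no light gap. In the wrist view the upper handle bar runs from about (457,120) to (443,233). I'll check that number.

```bash
python3 - <<'E'
from h import *
p=bot.camera_params('wrist');x=np.array([.9965,-.0832,0]);e=np.array([690.5,37.5,0])
for uv,z in [((457,118),105),((443,236),105),((543,86),137),((503,262),137)]:
    q=onz(p,uv,z);print(q.round(1),((q-e)@x).round(1))
t=bot.camera_params('top')
for uv in [(211,201),(400,213)]:
    q=onz(t,(230+(uv[0]+.5)/5-.5,130+(uv[1]+.5)/5-.5),105);print('top',q.round(1),((q-e)@x).round(1))
# compare with known start bar
print(proj(p,(633.7,44.4,105)),proj(p,(630.7,44.6,105)))
for uv in [(457,118),(450,177),(443,236)]:print(two(p,uv,p,uv)[0].round() if 0 else '',end='')
E
```

```text
[640.4  99.6 105. ] -55.1
[633.5 -14.9 105. ] -52.5
[687.  119.7 137. ] -10.4
[674.2 -28.4 137. ] -10.7
top [634.9  98.3 105. ] -60.5
top [629.7 -18.3 105. ] -55.9
[446.10321965 179.16514656] [442.88901955 179.23497782]
```

```bash
python3 - <<'E'
from h import *
s=st();print(np.abs(s['dq']).max());print(bot.sign_off())
E
```

```text
20.25 [512.7  44.5 215.8] yaw 84.9 pitch -0.0 roll 0.1 F [ 0.2 -1.5  0.2] op 34.18432738796968
0.016462747634352057
the job is handed in; nothing more can be done
None
```

The block plane is put away in the top drawer's middle bay and the drawer is shut. I handed the job in at about 20 s of the 69 s allowed; no verdict is reported.

- **Drawer out:** I pulled it by the handle to its stop, which showed as a 24 N reaction after about 122 mm of travel.
- **Plane in:** I gripped it across the cheeks and slid it toe-first under the chest's top at about 16.5° nose-down. I then levelled it, lowered it until the floor pushed back with about 5 N, and let go. The next wrist picture showed it flat in the bay, with the sanding block and blade case in their side bays.
- **Drawer shut:** I pushed it about 130 mm by the handle until it pressed back with 23 N, then let go and moved clear.

**Last checks:**
- **Closure:** The top camera put the handle 58.2 mm in front of the chest edge, against 58 mm when fully shut. The wrist camera gave about 54 mm, a 4 mm disagreement, but towards shut. The tool drew back about 2 mm as I let go, so the drawer could be ajar by that much at most, inside the 4 mm limit.
- **Not re-measured:** I did not measure the plane's position in the bay after release, nor where the other things on the table ended up. The arm felt no unexpected contact.

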